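# Plate the pistachio baklava on their matching dishes

## Task

Pick the four green-topped pistachio pastries out of the tray and set each one gently, flat and upright, on the middle of the white dish of its own shape on the wooden board: square, round, finger and diamond. Turn the finger and the diamond so that they lie lengthwise along their dishes. Leave the plain brown-topped pastries where they are in the tray.

Things in the scene. Friction and masses are not known exactly. Their poses are not given: they have to be found in the camera images.
- pistachio_square: loose crisp baklava piece, golden with a bright green pistachio top; square, 40 x 40 mm in plan; x and y are square to its sides; 32 mm tall, about 70 g, upright sides. Origin: underside centre, z up. Starts on a steel tray (floor 4 mm, rim 12 mm above the counter), neighbours at least 90 mm off, centre to centre
- pistachio_round: loose crisp baklava piece, golden with a bright green pistachio top; round, diameter 44 mm; 32 mm tall, about 70 g, upright sides. Origin: underside centre, z up. Starts on a steel tray (floor 4 mm, rim 12 mm above the counter), neighbours at least 90 mm off, centre to centre
- pistachio_finger: loose crisp baklava piece, golden with a bright green pistachio top; an oblong finger, 72 mm long (along its x) and 28 mm wide (along its y); 32 mm tall, about 70 g, upright sides. Origin: underside centre, z up. Starts on a steel tray (floor 4 mm, rim 12 mm above the counter), neighbours at least 90 mm off, centre to centre
- pistachio_diamond: loose crisp baklava piece, golden with a bright green pistachio top; a rhombus, 72 mm corner to corner along its x, 45 mm along its y; sides 42.5 mm long, at 32 degrees either way from its x, 38.2 mm apart; 32 mm tall, about 70 g, upright sides. Origin: underside centre, z up. Starts on a steel tray (floor 4 mm, rim 12 mm above the counter), neighbours at least 90 mm off, centre to centre
- plain_square: loose crisp baklava piece, golden with a plain brown top, no green; stays in place; square, 40 x 40 mm in plan; x and y are square to its sides; 32 mm tall, about 70 g, upright sides. Origin: underside centre, z up. Starts on a steel tray (floor 4 mm, rim 12 mm above the counter), neighbours at least 90 mm off, centre to centre
- plain_diamond: loose crisp baklava piece, golden with a plain brown top, no green; stays in place; a rhombus, 72 mm corner to corner along its x, 45 mm along its y; sides 42.5 mm long, at 32 degrees either way from its x, 38.2 mm apart; 32 mm tall, about 70 g, upright sides. Origin: underside centre, z up. Starts on a steel tray (floor 4 mm, rim 12 mm above the counter), neighbours at least 90 mm off, centre to centre
- square_dish: fixed flat white porcelain dish with a gold edge, square, 82 x 82 mm, 6 mm thick, with no raised rim, lying on an 18 mm thick brown wooden serving board, at least 100 mm centre to centre from the other dishes. Origin: centre of its underside, z up, so its top is 6 mm above the origin
- round_dish: fixed flat white porcelain dish with a gold edge, round, diameter 86 mm, 6 mm thick, with no raised rim, lying on an 18 mm thick brown wooden serving board, at least 100 mm centre to centre from the other dishes. Origin: centre of its underside, z up, so its top is 6 mm above the origin
- finger_dish: fixed flat white porcelain dish with a gold edge, oblong, 114 mm along its x and 70 mm along its y, 6 mm thick, with no raised rim, lying on an 18 mm thick brown wooden serving board, at least 100 mm centre to centre from the other dishes. Origin: centre of its underside, z up, so its top is 6 mm above the origin
- diamond_dish: fixed flat white porcelain dish with a gold edge, diamond-shaped, 126 mm corner to corner along its x and 79 mm along its y, 6 mm thick, with no raised rim, lying on an 18 mm thick brown wooden serving board, at least 100 mm centre to centre from the other dishes. Origin: centre of its underside, z up, so its top is 6 mm above the origin
Things that resemble listed ones, but are neither listed nor needed, are in the scene too. What is shaped like the pistachio_diamond but blue or red is not meant. What is shaped like the pistachio_finger but pink or purple is not meant.

How it is judged:
At the end, for the whole second after the job is handed in: Each pistachio piece rests upright (within 0.1 rad) on the dish of its own shape, its centre within 12 mm of the dish's centre, its underside on the dish's top, at rest; the finger and the diamond have their long axis within 0.3 rad of their dish's long axis (horizontal distance between pistachio_square and square_dish below 0.012 m and z of pistachio_square in the frame of square_dish between 0.003 and 0.01 m and angle between each of pistachio_square, pistachio_round, pistachio_finger, pistachio_diamond's own z axis and vertical below 0.1 rad and linear speed of each of pistachio_square, pistachio_round, pistachio_finger, pistachio_diamond below 0.02 m/s and horizontal distance between pistachio_round and round_dish below 0.012 m and z of pistachio_round in the frame of round_dish between 0.003 and 0.01 m and horizontal distance between pistachio_finger and finger_dish below 0.012 m and z of pistachio_finger in the frame of finger_dish between 0.003 and 0.01 m and angle between the x axis of pistachio_finger and the x axis of finger_dish, either way round below 0.3 rad and horizontal distance between pistachio_diamond and diamond_dish below 0.012 m and z of pistachio_diamond in the frame of diamond_dish between 0.003 and 0.01 m and angle between the x axis of pistachio_diamond and the x axis of diamond_dish, either way round below 0.3 rad); the robot touches nothing.
It fails at once if a pistachio piece is let fall from a height ((height (world z) of pistachio_square above 0.05 m and linear speed of pistachio_square above 0.3 m/s and contact force between pistachio_square and the fingers below 0.02 N) or (height (world z) of pistachio_round above 0.05 m and linear speed of pistachio_round above 0.3 m/s and contact force between pistachio_round and the fingers below 0.02 N) or (height (world z) of pistachio_finger above 0.05 m and linear speed of pistachio_finger above 0.3 m/s and contact force between pistachio_finger and the fingers below 0.02 N) or (height (world z) of pistachio_diamond above 0.05 m and linear speed of pistachio_diamond above 0.3 m/s and contact force between pistachio_diamond and the fingers below 0.02 N)).
It fails at once if a plain brown pastry is moved from its spot (distance of any of plain_square, plain_diamond from where it was at the start of the episode above 0.015 m).
It also fails if it takes over 99 s, if anything falls off the work surface, if the arm or the gripper's body presses on something with over 40 N, if the wrist force passes 120 N, or if a joint passes its speed limit or range.

## Robot

A 7-joint arm with a two-finger parallel gripper is mounted at the origin on the work surface. World frame = base frame: x ahead of the robot, y to its left, z up, the work surface at z = 0. Lengths are in m, angles in rad, forces in N, time in s.
With the tool pointing down it reaches from about 0.425 to 0.925 m from the base axis. Payload 6.8 kg.
Tool frame: the origin (TCP) lies at the very end of the fingers, on their centre line; the grasp point (between the pads) lies 19 mm behind it; z points along the fingers, y is the line along which they close (so a half turn about z gives the same grasp; the last joint's range is limited). The gripper opens to 85 mm and grips with 20 to 120 N. Pads are 22 mm wide; open, the fingers measure 114 mm over their backs; the gripper's body (76 mm by 85 mm) begins 54 mm behind the grasp point. The pads swing forward as they close: fully open they stand 13 mm farther back than shut.
Start: joints at [-1.366, 0.477, 0.022, 1.555, -0.011, 1.109, -0.083], TCP at [0.208, 0.642, 0.231] pointing down, gripper open.
Joint ranges: [-2.96, 2.96], [-0.34, 2.1], [-1.41, 1.46], [0.24, 2.44], [-1.37, 4.51], [0.17, 1.92], [-2.96, 2.96]. Speed limits (rad/s): [2.39, 2.39, 3.14, 3.14, 3.14, 3.14, 3.14].

## Interface

Orientations are given as a unit quaternion [w, x, y, z].
In Python, from station import telemetry, viewer, job, search_frame, cut_out gives the robot as it stands. The module is installed in compiled form; this text tells all that it offers.
- The arm moves only by the shell command python3 -m crank 'ROWS' [FORCE]. ROWS is JSON, a list of rows, each an object with "delta_rot": the turn, a rotation vector about the tool's x, y, z in degrees, a list of three; "xyz": the shift along the tool's x, y, z in m, a list of three; "fingers": the gripper command: -1 is fully open, 1 is shut, values between are in proportion. In form: [{"delta_rot": [ax, ay, az], "xyz": [dx, dy, dz], "fingers": fingers}, ...]. A call has 1 to 10 rows; each row is the pose to reach, as a shift and turn from the pose commanded when the call began, along the tool's axes at that moment; what a row does not reach only later rows make up. A row lasts 1/10 s, in which the tool goes at most 50 mm and 8.59 degrees, less where a joint would pass 70% of its speed; a pose out of reach is approached as far as the arm can. A call with a gripper value outside its range is refused whole. The fingers move at their own pace and stop on an object; FORCE is the grip in N (left out, the last holds). Time passes only in rows, so rows that repeat a pose let the fingers close. It gives the time, the measured TCP pose, the force, the opening and the grip force at its end, in the units of the state.
- telemetry.get_obs(): the state, without advancing time (a new reading comes with each control period).
- viewer.read_camera(name): name is "scene" or "top"; returns a dict with "img" (480x640x3 uint8, red, green, blue), "fx", "fy", "cx", "cy" (pixels), "origin" and "rotation" of the camera in the world. Camera axes: x right, y up, looking along -z (the intrinsics and any distortion apply to the point x, -y, -z); pixel columns grow to the right and rows downward; lengths in m; the calibration is good to about 2 mm. A picture is of the moment at which its call begins. There is no depth.
- job.hand_in(): hands the job in; it is judged then, once.
Trained networks look in the newest picture that a camera, given by its name, has taken for a name from the list of things; names that differ only in an ending like _2 or _b are one class to them, and where a whole thing is asked for, a point or a joint stands for the part that bears it (a point fixed in the world has none). Each returns a list of dicts, best first, with "score" (0 to 1); they miss things now and then, are a little off and sometimes report something else, mostly with a low value. They report only what shows in the picture. A call takes as long as a camera call. They do not tell look-alikes from the thing itself.
- search_frame(camera, thing): "pixel" ([column, row] in pixels, amid what is visible of it).
- cut_out(camera, thing): "pixels" (480x640 bool, what is visible of it) and "pixel" ([column, row] in pixels, amid what is visible of it).
The state is a dict: "t": time; "q": joint angles; "joint_vel": joint speeds; "joint_torque": joint torques, N m; "eef_pos": TCP position; "tool_rot": TCP orientation; "contact_force": force on the tool from outside, world axes, zero at the start; "torque": the same for the moment, N m; "gripper_width": opening from 0.0 (shut) to 1.0 (fully open); "grasp_force": force on a finger pad.
Only numpy, scipy, OpenCV 4.12 (cv2) and the standard library are available. Lean on these libraries where they do the work, as an engineer would, in place of code of your own. Each camera call takes 0.05 s, during which the arm holds its last target. There are 200 camera calls.

## Working session

There is one attempt and no reset: what is moved stays moved. The work goes in short steps, Python scripts to look and compute and a shell command to move; the robot and the scene stay as the last step left them, time stands still between calls to the robot, and variables do not carry over. Pictures are saved under pics/ and viewed, at most 14 in all, crops included, and the job is handed in when it is done.

```bash
mkdir -p pics; python3 - <<'E'
from station import telemetry, viewer
import cv2
print(telemetry.get_obs())
for n in ("top","scene"):
    c=viewer.read_camera(n); cv2.imwrite(f"pics/{n}0.png",c["img"][:,:,::-1])
    print({k:v for k,v in c.items() if k!="img"})
E
```

```text
{'t': 0.0, 'q': array([-1.36606315,  0.47778665,  0.0222983 ,  1.55647562, -0.01150798,
        1.10931013, -0.08307502]), 'joint_vel': array([ 8.90335073e-04,  4.49774051e-04, -1.28922151e-03, -5.20807339e-04,
        1.19384425e-03,  1.30866943e-03,  2.69268640e-05]), 'joint_torque': array([ 1.94736887e-03, -5.96459985e+01,  1.60811808e+00, -2.81196892e+01,
        1.21677914e-02,  9.21989704e-03, -6.13375249e-06]), 'eef_pos': array([0.20753623, 0.64166251, 0.23032373]), 'tool_rot': array([-8.88470674e-05,  1.55740174e-01,  9.87797621e-01, -9.21955513e-04]), 'contact_force': array([ 0.04197079, -0.08812763,  0.17091329]), 'torque': array([-0.0159624 , -0.06453294,  0.00204285]), 'grasp_force': 0.0, 'gripper_width': 0.9981851055856115}
{'fx': 537.1795593910468, 'fy': 537.1795593910468, 'cx': 317.14975518837025, 'cy': 236.3747502806035, 'origin': array([ 0.29570054, -0.1034381 ,  1.14199101]), 'rotation': array([ 0.70903297,  0.02892461, -0.02916657, -0.70397793])}
{'fx': 530.1588889180067, 'fy': 530.1588889180067, 'cx': 315.28761474728776, 'cy': 236.0298464106657, 'origin': array([ 1.02557069, -0.05901617,  0.92669503]), 'rotation': array([0.65502415, 0.22310041, 0.22254006, 0.68676451])}
```

View pics/top0.png

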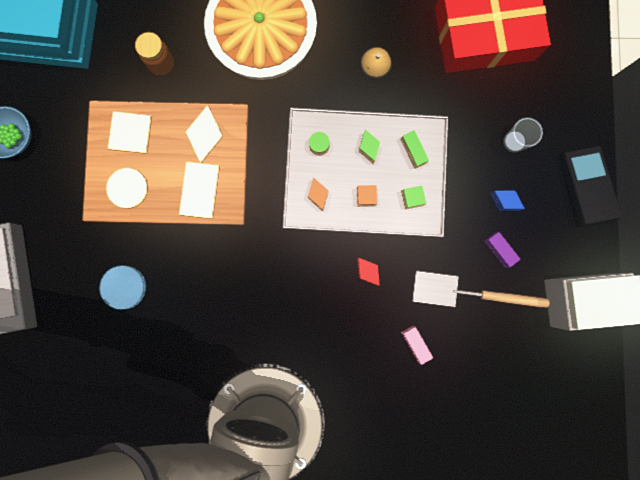

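View pics/scene0.png

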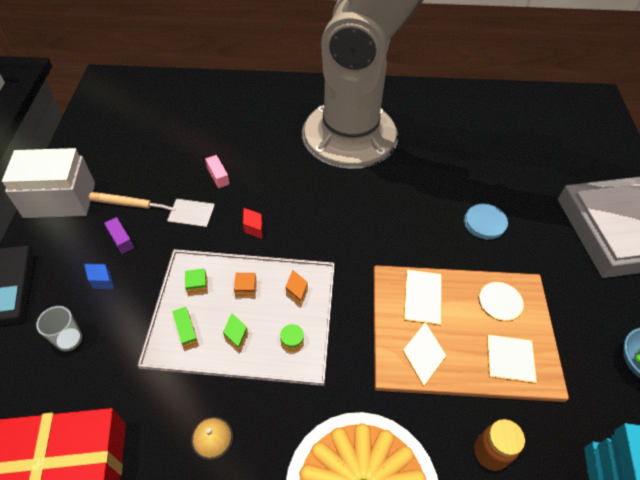

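The top view shows the tray's green pieces: round (319,143), diamond (369,146), finger (414,149) and square (414,197). The plain ones are at (318,193) and (367,195). On the board the dishes are square (129,132), diamond (204,134), round (127,188) and finger (198,190). The scene view agrees. Next I fit prism silhouettes to the network masks in both cameras.

```bash
cat > h.py <<'E'
import numpy as np, cv2
from scipy.spatial.transform import Rotation as R
from scipy.optimize import minimize
from station import telemetry, viewer, cut_out
def rot(q): return R.from_quat(np.roll(q,-1))
def proj(c,P):
    p=rot(c["rotation"]).inv().apply(np.asarray(P)-c["origin"])*[1,-1,-1]
    return np.c_[c["cx"]+c["fx"]*p[:,0]/p[:,2], c["cy"]+c["fy"]*p[:,1]/p[:,2]]
def unproj(c,px,z):
    d=rot(c["rotation"]).apply([(px[0]-c["cx"])/c["fx"],-(px[1]-c["cy"])/c["fy"],-1])
    return c["origin"]+d*(z-c["origin"][2])/d[2]
def rect(a,b): return np.array([[a,b],[-a,b],[-a,-b],[a,-b]])/2e3
def dia(a,b): return np.array([[a,0],[0,b],[-a,0],[0,-b]])/2e3
def circ(d): t=np.linspace(0,2*np.pi,40)[:-1]; return np.c_[np.cos(t),np.sin(t)]*d/2e3
S={"pistachio_square":(rect(40,40),.004,.036),"pistachio_round":(circ(44),.004,.036),"pistachio_finger":(rect(72,28),.004,.036),
"pistachio_diamond":(dia(72,45),.004,.036),"square_dish":(rect(82,82),.018,.024),"round_dish":(circ(86),.018,.024),
"finger_dish":(rect(114,70),.018,.024),"diamond_dish":(dia(126,79),.018,.024),"plain_square":(rect(40,40),.004,.036),"plain_diamond":(dia(72,45),.004,.036)}
def fit(c,mask,name,zoff=0):
    pl,z0,z1=S[name]; z0+=zoff; z1+=zoff
    m=mask.astype(np.float32); ys,xs=np.nonzero(mask)
    x0,y0=max(xs.min()-15,0),max(ys.min()-15,0); K=4
    sub=cv2.resize(m[y0:ys.max()+15,x0:xs.max()+15],None,fx=K,fy=K,interpolation=cv2.INTER_NEAREST)>.5
    def cost(v):
        p=pl@np.array([[np.cos(v[2]),np.sin(v[2])],[-np.sin(v[2]),np.cos(v[2])]])+v[:2]
        u=proj(c,np.r_[np.c_[p,np.full(len(p),z0)],np.c_[p,np.full(len(p),z1)]])
        h=cv2.convexHull(((u-[x0-.5,y0-.5])*K).astype(np.float32)).round().astype(np.int32)
        im=np.zeros(sub.shape,np.uint8); cv2.fillPoly(im,[h],1); im=im>0
        return 1-(im&sub).sum()/(im|sub).sum()
    g=unproj(c,(xs.mean(),ys.mean()),(z0+z1)/2); best=None
    for y in np.arange(0,np.pi,np.pi/8):
        s=np.array([[0,0,0],[.01,0,0],[0,.01,0],[0,0,.3]])+[g[0],g[1],y]
        r=minimize(cost,s[0],method="Nelder-Mead",options=dict(initial_simplex=s,xatol=1e-4,fatol=1e-4))
        if best is None or r.fun<best.fun: best=r
        if "round" in name: break
    return best.x, 1-best.fun
E
python3 - <<'E'
from h import *
for n in ("top","scene"):
    c=viewer.read_camera(n)
    for k in S:
        for d in cut_out(n,k):
            if d["score"]<.3 : continue
            v,iou=fit(c,d["pixels"],k)
            print(n,k,"%.2f"%d["score"],np.round(d["pixel"]),c["img"][d["pixels"]].mean(0).round(),"xy",v[:2].round(4),"yaw %.1f"%np.degrees(v[2]),"iou %.2f"%iou)
E
```

```text
top pistachio_square 0.75 [414. 195.] [152. 216. 113.] xy [ 0.4727 -0.3055] yaw 14.1 iou 0.90
top pistachio_round 0.98 [317. 144.] [147. 208. 110.] xy [ 0.5865 -0.105 ] yaw 13.0 iou 0.95
top pistachio_finger 0.89 [414. 153.] [140. 201. 102.] xy [ 0.5762 -0.3081] yaw 203.6 iou 0.92
top pistachio_finger 0.79 [501. 249.] [140.  76. 158.] xy [ 0.3634 -0.4894] yaw 216.8 iou 0.95
top pistachio_finger 0.75 [417. 343.] [233. 183. 203.] xy [ 0.1664 -0.3103] yaw 210.8 iou 0.92
top pistachio_diamond 0.97 [506. 199.] [ 62. 101. 184.] xy [ 0.4666 -0.5034] yaw 58.6 iou 0.93
top pistachio_diamond 0.83 [366. 148.] [147. 210. 111.] xy [ 0.5795 -0.2125] yaw 16.8 iou 0.94
top pistachio_diamond 0.72 [368. 270.] [235.  85.  81.] xy [ 0.3158 -0.2098] yaw 37.3 iou 0.94
top square_dish 0.57 [129. 131.] [246. 244. 230.] xy [0.6083 0.2981] yaw 84.4 iou 0.97
top round_dish 0.63 [128. 185.] [246. 246. 235.] xy [0.4885 0.2986] yaw 13.4 iou 0.97
top finger_dish 0.88 [197. 188.] [248. 248. 239.] xy [0.4853 0.1462] yaw -6.1 iou 0.98
top diamond_dish 0.75 [201. 132.] [247. 246. 235.] xy [0.6053 0.1389] yaw -6.2 iou 
[... 1262 characters left out ...]
358.] [250. 245. 231.] xy [0.6096 0.2938] yaw 83.8 iou 0.97
scene round_dish 0.40 [196. 281.] [126. 182.  68.] xy [ 0.4697 -0.2905] yaw 39.5 iou 0.44
scene finger_dish 0.81 [426. 299.] [252. 247. 236.] xy [0.4872 0.1443] yaw -5.7 iou 0.97
scene diamond_dish 0.73 [194. 282.] [129. 184.  72.] xy [ 0.4763 -0.2971] yaw 73.1 iou 0.51
scene diamond_dish 0.64 [420. 355.] [252. 248. 237.] xy [0.6071 0.1361] yaw 174.2 iou 0.97
scene plain_square 0.83 [247. 283.] [206. 129.  66.] xy [ 0.4784 -0.2078] yaw 90.5 iou 0.95
scene plain_square 0.64 [294. 289.] [209. 130.  65.] xy [ 0.4803 -0.107 ] yaw -19.0 iou 0.81
scene plain_diamond 0.89 [295. 289.] [208. 128.  62.] xy [ 0.481  -0.1064] yaw 195.7 iou 0.95
```

```bash
cat > plan.py <<'E'
import sys; from h import *
# plan.py x y z theta ... : tool-axis shift and turn from the present (and then each previous) pose; theta = closing direction, deg
o=telemetry.get_obs(); p=o["eef_pos"]; Rm=rot(o["tool_rot"])
print("now",p.round(4),"t %.1f"%o["t"],"theta %.1f"%np.degrees(np.arctan2(*Rm.apply([0,1,0])[1::-1])),"tilt",np.round(Rm.apply([0,0,1]),3),"w %.3f f %.1f"%(o["gripper_width"],o["grasp_force"]),"F",o["contact_force"].round(1),"q1,q7",o["q"][[0,6]].round(2))
a=list(map(float,sys.argv[1:]))
for i in range(0,len(a),4):
    t=np.radians(a[i+3]); y=np.array([np.cos(t),np.sin(t),0]); z=np.array([0,0,-1.]); T=R.from_matrix(np.c_[np.cross(y,z),y,z])
    tgt=np.array(a[i:i+3])
    print("xyz",Rm.inv().apply(tgt-p).round(4),"rot",(Rm.inv()*T).as_rotvec(True).round(1)); p,Rm=tgt,T
E
python3 plan.py .6 .14 .2 -10  .4742 -.3063 .13 -78
```

```text
now [0.2077 0.6423 0.2313] t 1.2 theta 72.1 tilt [-0.  0. -1.] w 0.998 f 0.0 F [ 0.8  0.2 -0.7] q1,q7 [-1.37 -0.08]
xyz [-0.5278 -0.3572  0.0313] rot [-0.  -0.  82.1]
xyz [-0.4614 -0.0464  0.07  ] rot [ 0.  0. 68.]
```

```bash
python3 -m crank '[{"delta_rot":[0,0,60],"xyz":[-0.37,-0.25,0.02],"fingers":-1},{"delta_rot":[0,0,60],"xyz":[-0.37,-0.25,0.02],"fingers":-1},{"delta_rot":[0,0,60],"xyz":[-0.37,-0.25,0.02],"fingers":-1},{"delta_rot":[0,0,60],"xyz":[-0.37,-0.25,0.02],"fingers":-1},{"delta_rot":[0,0,60],"xyz":[-0.37,-0.25,0.02],"fingers":-1},{"delta_rot":[0,0,60],"xyz":[-0.37,-0.25,0.02],"fingers":-1},{"delta_rot":[0,0,60],"xyz":[-0.37,-0.25,0.02],"fingers":-1},{"delta_rot":[0,0,60],"xyz":[-0.37,-0.25,0.02],"fingers":-1},{"delta_rot":[0,0,60],"xyz":[-0.37,-0.25,0.02],"fingers":-1},{"delta_rot":[0,0,60],"xyz":[-0.37,-0.25,0.02],"fingers":-1}]'; python3 plan.py .56 -.08 .18 -45 .4742 -.3063 .13 -78
```

```text
t: 2.2
eef_pos: [0.4873, 0.2831, 0.2117]
tool_rot: [0.002, 0.633, 0.774, -0.0]
contact_force: [0.2, 0.4, -0.6]
gripper_width: 1.002
grasp_force: 0.0
now [0.4873 0.2831 0.2117] t 2.2 theta 11.4 tilt [ 0.003 -0.003 -1.   ] w 1.002 f 0.0 F [ 0.2  0.4 -0.6] q1,q7 [-0.94 -0.31]
xyz [-0.3702 -0.0007  0.0328] rot [ 0.2  0.1 56.4]
xyz [-0.2207  0.0993  0.05  ] rot [ 0.  0. 33.]
```

```bash
python3 -m crank '[{"delta_rot":[0,0,56],"xyz":[-0.37,0,0.033],"fingers":-1},{"delta_rot":[0,0,56],"xyz":[-0.37,0,0.033],"fingers":-1},{"delta_rot":[0,0,56],"xyz":[-0.37,0,0.033],"fingers":-1},{"delta_rot":[0,0,56],"xyz":[-0.37,0,0.033],"fingers":-1},{"delta_rot":[0,0,56],"xyz":[-0.37,0,0.033],"fingers":-1},{"delta_rot":[0,0,56],"xyz":[-0.37,0,0.033],"fingers":-1},{"delta_rot":[0,0,56],"xyz":[-0.37,0,0.033],"fingers":-1},{"delta_rot":[0,0,56],"xyz":[-0.37,0,0.033],"fingers":-1},{"delta_rot":[0,0,56],"xyz":[-0.37,0,0.033],"fingers":-1}]'; python3 plan.py .4742 -.3063 .12 -78
```

```text
t: 3.1
eef_pos: [0.5603, -0.0753, 0.1784]
tool_rot: [0.001, 0.921, 0.389, -0.0]
contact_force: [0.9, 1.0, -0.8]
gripper_width: 1.005
grasp_force: 0.0
now [ 0.5603 -0.0753  0.1784] t 3.1 theta -44.3 tilt [ 0.001 -0.002 -1.   ] w 1.005 f 0.0 F [ 0.9  1.  -0.8] q1,q7 [-0.49 -0.45]
xyz [-0.2254  0.0995  0.0588] rot [ 0.1  0.  33.7]
```

```bash
python3 -m crank '[{"delta_rot":[0,0,33.5],"xyz":[-0.222,0.099,0.058],"fingers":-0.4},{"delta_rot":[0,0,33.5],"xyz":[-0.222,0.099,0.058],"fingers":-0.4},{"delta_rot":[0,0,33.5],"xyz":[-0.222,0.099,0.058],"fingers":-0.4},{"delta_rot":[0,0,33.5],"xyz":[-0.222,0.099,0.058],"fingers":-0.4},{"delta_rot":[0,0,33.5],"xyz":[-0.222,0.099,0.058],"fingers":-0.4},{"delta_rot":[0,0,33.5],"xyz":[-0.222,0.099,0.058],"fingers":-0.4},{"delta_rot":[0,0,33.5],"xyz":[-0.222,0.099,0.058],"fingers":-0.4},{"delta_rot":[0,0,33.5],"xyz":[-0.222,0.099,0.058],"fingers":-0.4},{"delta_rot":[0,0,33.5],"xyz":[-0.222,0.099,0.058],"fingers":-0.4}]'; python3 plan.py .4742 -.3063 .06 -78
python3 - <<'E'
from h import *
c=viewer.read_camera("scene"); im=c["img"][150:390,60:380,::-1]; cv2.imwrite("pics/s1.png",cv2.resize(im,None,fx=2,fy=2))
print(telemetry.get_obs()["eef_pos"])
E
```

```text
t: 4.0
eef_pos: [0.4791, -0.2975, 0.1204]
tool_rot: [-0.0, 0.994, 0.112, 0.0]
contact_force: [0.2, -0.1, 0.2]
gripper_width: 0.694
grasp_force: 0.0
now [ 0.4791 -0.2975  0.1204] t 4.0 theta -77.2 tilt [ 0.001  0.001 -1.   ] w 0.694 f 0.0 F [ 0.2 -0.1  0.2] q1,q7 [-0.12 -0.44]
xyz [-0.0068  0.0076  0.0604] rot [-0.1 -0.1  0.8]
[ 0.47896392 -0.29774887  0.12043311]
```

View pics/s1.png

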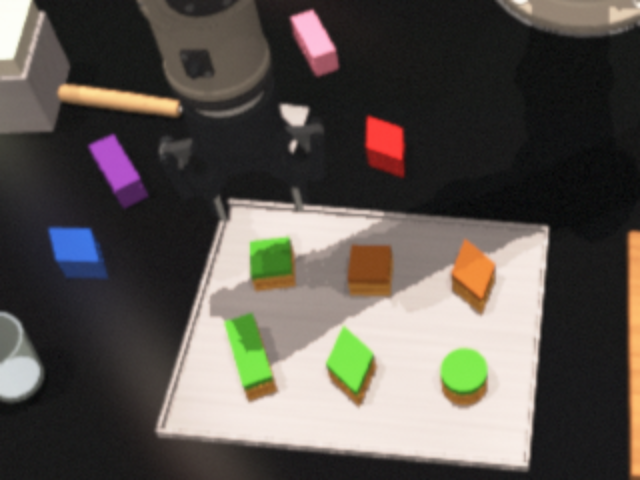

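The crop shows the open fingers (220,208) and (297,200) hovering over the green square (270,260), with the other pieces untouched. I'll correct and go down.

```bash
python3 -m crank '[{"delta_rot":[0,0,0.8],"xyz":[-0.007,0.0075,0.02],"fingers":-0.4},{"delta_rot":[0,0,0.8],"xyz":[-0.007,0.0075,0.05],"fingers":-0.4},{"delta_rot":[0,0,0.8],"xyz":[-0.007,0.0075,0.07],"fingers":-0.4},{"delta_rot":[0,0,0.8],"xyz":[-0.007,0.0075,0.09],"fingers":-0.4},{"delta_rot":[0,0,0.8],"xyz":[-0.007,0.0075,0.105],"fingers":-0.4},{"delta_rot":[0,0,0.8],"xyz":[-0.007,0.0075,0.114],"fingers":-0.4},{"delta_rot":[0,0,0.8],"xyz":[-0.007,0.0075,0.114],"fingers":-0.4},{"delta_rot":[0,0,0.8],"xyz":[-0.007,0.0075,0.114],"fingers":-0.4}]'; python3 plan.py .4742 -.3063 .006 -78
```

```text
t: 4.85
eef_pos: [0.4728, -0.3088, 0.0068]
tool_rot: [0.0, 0.995, 0.103, 0.0]
contact_force: [0.7, -0.3, 0.4]
gripper_width: 0.701
grasp_force: 0.0
now [ 0.4728 -0.3088  0.0068] t 4.8 theta -78.2 tilt [ 0.001 -0.    -1.   ] w 0.701 f 0.0 F [ 0.7 -0.3  0.4] q1,q7 [ 0.02 -0.31]
xyz [ 0.0019 -0.0022  0.0008] rot [ 0.  -0.  -0.2]
```

```bash
python3 -m crank '[{"delta_rot":[0,0,0],"xyz":[0.002,-0.002,0],"fingers":-0.4},{"delta_rot":[0,0,0],"xyz":[0.002,-0.002,0],"fingers":-0.1},{"delta_rot":[0,0,0],"xyz":[0.002,-0.002,0],"fingers":1},{"delta_rot":[0,0,0],"xyz":[0.002,-0.002,0],"fingers":1},{"delta_rot":[0,0,0],"xyz":[0.002,-0.002,0],"fingers":1},{"delta_rot":[0,0,0],"xyz":[0.002,-0.002,0],"fingers":1},{"delta_rot":[0,0,0],"xyz":[0.002,-0.002,0],"fingers":1},{"delta_rot":[0,0,0],"xyz":[0.002,-0.002,0],"fingers":1}]' 40; python3 plan.py .4742 -.3063 .006 -78
```

```text
t: 5.65
eef_pos: [0.4746, -0.3064, 0.007]
tool_rot: [0.0, 0.995, 0.103, 0.001]
contact_force: [0.4, 2.5, 6.0]
gripper_width: 0.46
grasp_force: 41.2
now [ 0.4746 -0.3064  0.007 ] t 5.7 theta -78.2 tilt [ 0.001  0.    -1.   ] w 0.460 f 41.2 F [0.4 2.5 6. ] q1,q7 [ 0.02 -0.31]
xyz [-0.0003 -0.0002  0.001 ] rot [ 0.  -0.1 -0.2]
```

```bash
python3 -m crank '[{"delta_rot":[0,0,0],"xyz":[0,0,-0.01],"fingers":1},{"delta_rot":[0,0,0],"xyz":[0,0,-0.025],"fingers":1},{"delta_rot":[0,0,0],"xyz":[0,0,-0.05],"fingers":1},{"delta_rot":[0,0,0],"xyz":[0,0,-0.08],"fingers":1},{"delta_rot":[0,0,0],"xyz":[0,0,-0.105],"fingers":1},{"delta_rot":[0,0,0],"xyz":[0,0,-0.115],"fingers":1},{"delta_rot":[0,0,0],"xyz":[0,0,-0.12],"fingers":1}]'; python3 plan.py .57 -.06 .127 -44 .609 .296 .127 -6
```

```text
t: 6.35
eef_pos: [0.4743, -0.3065, 0.1276]
tool_rot: [0.0, 0.995, 0.103, 0.001]
contact_force: [0.5, -1.1, -1.4]
gripper_width: 0.461
grasp_force: 40.4
now [ 0.4743 -0.3065  0.1276] t 6.3 theta -78.2 tilt [ 0.002 -0.    -1.   ] w 0.461 f 40.4 F [ 0.5 -1.1 -1.4] q1,q7 [-0.12 -0.44]
xyz [ 0.144  -0.2217  0.0007] rot [  0.1  -0.1 -34.2]
xyz [ 0.2832 -0.2192  0.    ] rot [  0.   0. -38.]
```

```bash
python3 -m crank '[{"delta_rot":[0,0,-4],"xyz":[0.015,-0.022,0],"fingers":1},{"delta_rot":[0,0,-10],"xyz":[0.036,-0.055,0],"fingers":1},{"delta_rot":[0,0,-18],"xyz":[0.06,-0.092,0],"fingers":1},{"delta_rot":[0,0,-26],"xyz":[0.084,-0.13,0],"fingers":1},{"delta_rot":[0,0,-34],"xyz":[0.11,-0.17,0],"fingers":1},{"delta_rot":[0,0,-34],"xyz":[0.144,-0.222,0],"fingers":1},{"delta_rot":[0,0,-34],"xyz":[0.144,-0.222,0],"fingers":1}]'; python3 -m crank '[{"delta_rot":[0,0,-38],"xyz":[0.26,-0.2,0],"fingers":1},{"delta_rot":[0,0,-38],"xyz":[0.26,-0.2,0],"fingers":1},{"delta_rot":[0,0,-38],"xyz":[0.26,-0.2,0],"fingers":1},{"delta_rot":[0,0,-38],"xyz":[0.26,-0.2,0],"fingers":1},{"delta_rot":[0,0,-38],"xyz":[0.26,-0.2,0],"fingers":1},{"delta_rot":[0,0,-38],"xyz":[0.26,-0.2,0],"fingers":1},{"delta_rot":[0,0,-38],"xyz":[0.283,-0.219,0],"fingers":1},{"delta_rot":[0,0,-38],"xyz":[0.283,-0.219,0],"fingers":1},{"delta_rot":[0,0,-38],"xyz":[0.283,-0.219,0],"fingers":1}]'; python3 plan.py .609 .296 .127 -6
```

```text
t: 7.05
eef_pos: [0.5709, -0.0521, 0.125]
tool_rot: [-0.002, 0.92, 0.393, 0.0]
contact_force: [-0.3, 0.6, -1.4]
gripper_width: 0.463
grasp_force: 40.4
t: 7.95
eef_pos: [0.6086, 0.2984, 0.1247]
tool_rot: [-0.001, 0.743, 0.669, -0.001]
contact_force: [0.1, -0.6, -0.6]
gripper_width: 0.463
grasp_force: 40.5
now [0.6086 0.2984 0.1247] t 8.0 theta -6.0 tilt [-0.002 -0.    -1.   ] w 0.463 f 40.5 F [ 0.1 -0.6 -0.6] q1,q7 [-0.82 -0.42]
xyz [-0.0024  0.0006 -0.0023] rot [-0.1  0.   0. ]
```

```bash
python3 -m crank '[{"delta_rot":[0,0,0],"xyz":[-0.0024,0,0.02],"fingers":1},{"delta_rot":[0,0,0],"xyz":[-0.0024,0,0.05],"fingers":1},{"delta_rot":[0,0,0],"xyz":[-0.0024,0,0.07],"fingers":1},{"delta_rot":[0,0,0],"xyz":[-0.0024,0,0.083],"fingers":1},{"delta_rot":[0,0,0],"xyz":[-0.0024,0,0.09],"fingers":1},{"delta_rot":[0,0,0],"xyz":[-0.0024,0,0.092],"fingers":1},{"delta_rot":[0,0,0],"xyz":[-0.0024,0,0.092],"fingers":1},{"delta_rot":[0,0,0],"xyz":[-0.0024,0,0.092],"fingers":1}]'; python3 plan.py .609 .296 .0275 -6
python3 - <<'E'
from h import *
c=viewer.read_camera("scene"); im=c["img"][240:420,340:600,::-1]; cv2.imwrite("pics/s2.png",cv2.resize(im,None,fx=2.5,fy=2.5))
E
```

```text
t: 8.75
eef_pos: [0.6105, 0.2937, 0.0353]
tool_rot: [0.0, 0.744, 0.668, 0.001]
contact_force: [0.6, 0.1, -0.6]
gripper_width: 0.464
grasp_force: 40.5
now [0.6105 0.2937 0.0353] t 8.8 theta -6.2 tilt [ 0.001  0.001 -1.   ] w 0.464 f 40.5 F [ 0.6  0.1 -0.6] q1,q7 [-0.78 -0.38]
xyz [ 0.0021 -0.0017  0.0078] rot [ 0.1 -0.1 -0.2]
```

View pics/s2.png

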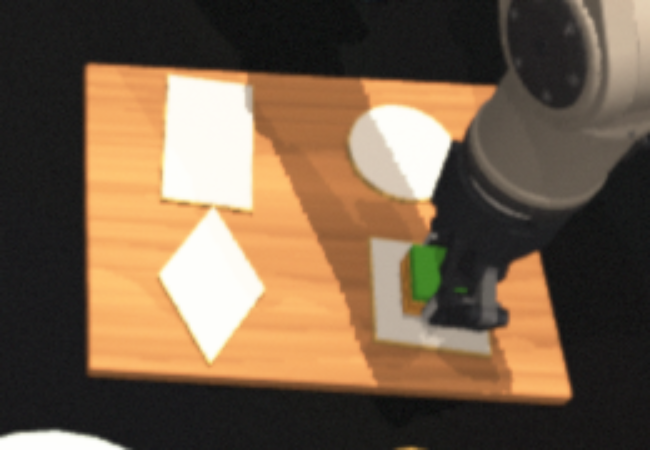

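The square piece (430,275 in the crop) hangs over the square dish, upright. I'll lower it, check the contact force, then release.

```bash
python3 -m crank '[{"delta_rot":[0,0,0],"xyz":[0.002,-0.0017,0.003],"fingers":1},{"delta_rot":[0,0,0],"xyz":[0.002,-0.0017,0.006],"fingers":1},{"delta_rot":[0,0,0],"xyz":[0.002,-0.0017,0.008],"fingers":1},{"delta_rot":[0,0,0],"xyz":[0.002,-0.0017,0.008],"fingers":1},{"delta_rot":[0,0,0],"xyz":[0.002,-0.0017,0.008],"fingers":1}]'; python3 plan.py .609 .296 .027 -6
```

```text
t: 9.3
eef_pos: [0.6081, 0.2963, 0.0271]
tool_rot: [-0.0, 0.744, 0.668, 0.0]
contact_force: [-4.1, -0.4, 6.7]
gripper_width: 0.463
grasp_force: 41.5
now [0.6081 0.2963 0.0271] t 9.3 theta -6.2 tilt [-0.     0.001 -1.   ] w 0.463 f 41.5 F [-4.1 -0.4  6.7] q1,q7 [-0.79 -0.38]
xyz [-0.0002  0.001   0.0001] rot [-0.  -0.  -0.2]
```

Contact at z=0.027, as predicted. Release and rise.

```bash
python3 -m crank '[{"delta_rot":[0,0,0],"xyz":[0,0,0],"fingers":0},{"delta_rot":[0,0,0],"xyz":[0,0,0],"fingers":-0.3},{"delta_rot":[0,0,0],"xyz":[0,0,0],"fingers":-0.5},{"delta_rot":[0,0,0],"xyz":[0,0,0],"fingers":-0.5},{"delta_rot":[0,0,0],"xyz":[0,0,-0.01],"fingers":-0.5},{"delta_rot":[0,0,0],"xyz":[0,0,-0.03],"fingers":-0.5},{"delta_rot":[0,0,0],"xyz":[0,0,-0.06],"fingers":-0.5},{"delta_rot":[0,0,0],"xyz":[0,0,-0.09],"fingers":-0.5},{"delta_rot":[0,0,0],"xyz":[0,0,-0.1],"fingers":-0.5},{"delta_rot":[0,0,0],"xyz":[0,0,-0.1],"fingers":-0.5}]'; python3 plan.py .57 .1 .127 -60 .5876 -.1062 .11 -90
```

```text
t: 10.3
eef_pos: [0.6095, 0.2962, 0.1286]
tool_rot: [0.0, 0.744, 0.668, 0.002]
contact_force: [-0.6, 0.3, -0.6]
gripper_width: 0.75
grasp_force: 0.0
now [0.6095 0.2962 0.1286] t 10.3 theta -6.2 tilt [ 0.003  0.002 -1.   ] w 0.750 f 0.0 F [-0.6  0.3 -0.6] q1,q7 [-0.82 -0.42]
xyz [-0.1993 -0.018   0.001 ] rot [ 0.1 -0.2 53.8]
xyz [-0.0879  0.1874  0.017 ] rot [ 0.  0. 30.]
```

```bash
python3 -m crank '[{"delta_rot":[0,0,39],"xyz":[-0.402,0.0215,0.015],"fingers":-0.4},{"delta_rot":[0,0,39],"xyz":[-0.402,0.0215,0.015],"fingers":-0.4},{"delta_rot":[0,0,39],"xyz":[-0.402,0.0215,0.015],"fingers":-0.4},{"delta_rot":[0,0,39],"xyz":[-0.402,0.0215,0.015],"fingers":-0.4},{"delta_rot":[0,0,39],"xyz":[-0.402,0.0215,0.015],"fingers":-0.4},{"delta_rot":[0,0,39],"xyz":[-0.402,0.0215,0.015],"fingers":-0.4},{"delta_rot":[0,0,39],"xyz":[-0.402,0.0215,0.015],"fingers":-0.4},{"delta_rot":[0,0,39],"xyz":[-0.402,0.0215,0.015],"fingers":-0.4},{"delta_rot":[0,0,39],"xyz":[-0.402,0.0215,0.015],"fingers":-0.4},{"delta_rot":[0,0,39],"xyz":[-0.402,0.0215,0.015],"fingers":-0.4}]'; python3 plan.py .5876 -.1062 .006 -45
python3 - <<'E'
from h import *
c=viewer.read_camera("scene")
for k in ("pistachio_square",):
    for d in cut_out("scene",k): print(k,d["score"],fit(c,d["pixels"],k,.02))
E
```

```text
t: 11.3
eef_pos: [0.5847, -0.1084, 0.1102]
tool_rot: [-0.0, 0.925, 0.379, -0.001]
contact_force: [0.3, 0.4, -0.5]
gripper_width: 0.703
grasp_force: 0.0
now [ 0.5847 -0.1084  0.1102] t 11.3 theta -45.5 tilt [-0.002 -0.001 -1.   ] w 0.703 f 0.0 F [ 0.3  0.4 -0.5] q1,q7 [-0.36 -0.35]
xyz [0.0038 0.0006 0.1042] rot [-0.1  0.1 -0.5]
pistachio_square 0.7 (array([0.60930924, 0.29417762, 1.45214487]), np.float64(0.9620374054914445))
```

The square sits within 1 mm of its dish centre. Next is the round.

```bash
python3 -m crank '[{"delta_rot":[0,0,0],"xyz":[0.004,0.0005,0.02],"fingers":-0.4},{"delta_rot":[0,0,0],"xyz":[0.004,0.0005,0.05],"fingers":-0.4},{"delta_rot":[0,0,0],"xyz":[0.004,0.0005,0.07],"fingers":-0.4},{"delta_rot":[0,0,0],"xyz":[0.004,0.0005,0.088],"fingers":-0.4},{"delta_rot":[0,0,0],"xyz":[0.004,0.0005,0.098],"fingers":-0.4},{"delta_rot":[0,0,0],"xyz":[0.004,0.0005,0.103],"fingers":-0.4},{"delta_rot":[0,0,0],"xyz":[0.004,0.0005,0.103],"fingers":-0.4},{"delta_rot":[0,0,0],"xyz":[0.004,0.0005,0.103],"fingers":-0.4}]'; python3 plan.py .5876 -.1062 .006 -45
```

```text
t: 12.2
eef_pos: [0.5898, -0.1035, 0.0089]
tool_rot: [0.0, 0.925, 0.381, 0.0]
contact_force: [0.9, -0.9, -0.6]
gripper_width: 0.698
grasp_force: 0.0
now [ 0.5898 -0.1035  0.0089] t 12.2 theta -45.2 tilt [ 0.001 -0.    -1.   ] w 0.698 f 0.0 F [ 0.9 -0.9 -0.6] q1,q7 [-0.28 -0.27]
xyz [-0.0035  0.0003  0.0029] rot [ 0.  -0.  -0.2]
```

```bash
python3 -m crank '[{"delta_rot":[0,0,0],"xyz":[-0.0035,0,0.002],"fingers":-0.4},{"delta_rot":[0,0,0],"xyz":[-0.0035,0,0.002],"fingers":-0.2},{"delta_rot":[0,0,0],"xyz":[-0.0035,0,0.002],"fingers":1},{"delta_rot":[0,0,0],"xyz":[-0.0035,0,0.002],"fingers":1},{"delta_rot":[0,0,0],"xyz":[-0.0035,0,0.002],"fingers":1},{"delta_rot":[0,0,0],"xyz":[-0.0035,0,0.002],"fingers":1},{"delta_rot":[0,0,0],"xyz":[-0.0035,0,0.002],"fingers":1},{"delta_rot":[0,0,0],"xyz":[-0.0035,0,0.002],"fingers":1}]' 40; python3 plan.py .5876 -.1062 .126 -45 .56 .1 .126 -25 .4896 .297 .126 -10
```

```text
t: 13.0
eef_pos: [0.5869, -0.1067, 0.007]
tool_rot: [0.0, 0.925, 0.381, 0.0]
contact_force: [-2.5, -0.8, 6.1]
gripper_width: 0.503
grasp_force: 40.4
now [ 0.5869 -0.1067  0.007 ] t 13.0 theta -45.3 tilt [ 0.001 -0.    -1.   ] w 0.503 f 40.4 F [-2.5 -0.8  6.1] q1,q7 [-0.28 -0.26]
xyz [ 0.0009  0.0002 -0.119 ] rot [ 0.  -0.  -0.3]
xyz [ 0.1263 -0.1653  0.    ] rot [  0.   0. -20.]
xyz [ 0.1488 -0.1471  0.    ] rot [  0.   0. -15.]
```

```bash
python3 -m crank '[{"delta_rot":[0,0,0],"xyz":[0,0,-0.01],"fingers":1},{"delta_rot":[0,0,0],"xyz":[0,0,-0.025],"fingers":1},{"delta_rot":[0,0,0],"xyz":[0,0,-0.05],"fingers":1},{"delta_rot":[0,0,0],"xyz":[0,0,-0.08],"fingers":1},{"delta_rot":[0,0,0],"xyz":[0.01,-0.013,-0.105],"fingers":1},{"delta_rot":[0,0,-5],"xyz":[0.03,-0.04,-0.115],"fingers":1},{"delta_rot":[0,0,-10],"xyz":[0.055,-0.073,-0.12],"fingers":1},{"delta_rot":[0,0,-15],"xyz":[0.085,-0.112,-0.12],"fingers":1},{"delta_rot":[0,0,-20],"xyz":[0.112,-0.148,-0.12],"fingers":1},{"delta_rot":[0,0,-20],"xyz":[0.127,-0.165,-0.12],"fingers":1}]'; python3 plan.py .4896 .297 .126 -10
```

```text
t: 14.0
eef_pos: [0.5598, 0.1056, 0.1274]
tool_rot: [-0.001, 0.842, 0.539, 0.001]
contact_force: [0.3, -0.3, -1.2]
gripper_width: 0.5
grasp_force: 40.8
now [0.5598 0.1056 0.1274] t 14.0 theta -24.8 tilt [ 0.     0.003 -1.   ] w 0.500 f 40.8 F [ 0.3 -0.3 -1.2] q1,q7 [-0.69 -0.44]
xyz [ 0.1443 -0.144   0.0019] rot [ -0.   -0.2 -14.8]
```

```bash
python3 -m crank '[{"delta_rot":[0,0,-6],"xyz":[0.035,-0.035,0],"fingers":1},{"delta_rot":[0,0,-12],"xyz":[0.07,-0.07,0],"fingers":1},{"delta_rot":[0,0,-15],"xyz":[0.105,-0.105,0],"fingers":1},{"delta_rot":[0,0,-15],"xyz":[0.13,-0.13,0],"fingers":1},{"delta_rot":[0,0,-15],"xyz":[0.145,-0.144,0],"fingers":1},{"delta_rot":[0,0,-15],"xyz":[0.145,-0.144,0.01],"fingers":1},{"delta_rot":[0,0,-15],"xyz":[0.145,-0.144,0.03],"fingers":1},{"delta_rot":[0,0,-15],"xyz":[0.145,-0.144,0.055],"fingers":1},{"delta_rot":[0,0,-15],"xyz":[0.145,-0.144,0.075],"fingers":1},{"delta_rot":[0,0,-15],"xyz":[0.145,-0.144,0.085],"fingers":1}]'; python3 plan.py .4896 .297 .027 -10
```

```text
t: 15.0
eef_pos: [0.4919, 0.2908, 0.04]
tool_rot: [0.0, 0.768, 0.641, -0.001]
contact_force: [-0.0, -0.8, -0.6]
gripper_width: 0.504
grasp_force: 40.9
now [0.4919 0.2908 0.04  ] t 15.0 theta -10.3 tilt [-0.001 -0.002 -1.   ] w 0.504 f 40.9 F [-0.  -0.8 -0.6] q1,q7 [-0.92 -0.53]
xyz [ 0.0057 -0.0034  0.013 ] rot [-0.1  0.1 -0.3]
```

```bash
python3 -m crank '[{"delta_rot":[0,0,0],"xyz":[0.0055,-0.0035,0.004],"fingers":1},{"delta_rot":[0,0,0],"xyz":[0.0055,-0.0035,0.009],"fingers":1},{"delta_rot":[0,0,0],"xyz":[0.0055,-0.0035,0.012],"fingers":1},{"delta_rot":[0,0,0],"xyz":[0.0055,-0.0035,0.0125],"fingers":1},{"delta_rot":[0,0,0],"xyz":[0.0055,-0.0035,0.0125],"fingers":1},{"delta_rot":[0,0,0],"xyz":[0.0055,-0.0035,0.0125],"fingers":1}]'; python3 plan.py .4896 .297 .027 -10
```

```text
t: 15.6
eef_pos: [0.4901, 0.2989, 0.0292]
tool_rot: [0.0, 0.767, 0.641, 0.0]
contact_force: [-0.5, 0.1, -0.7]
gripper_width: 0.504
grasp_force: 40.9
now [0.4901 0.2989 0.0292] t 15.6 theta -10.2 tilt [ 0.001  0.    -1.   ] w 0.504 f 40.9 F [-0.5  0.1 -0.7] q1,q7 [-0.92 -0.53]
xyz [-0.002  -0.0001  0.0022] rot [ 0.  -0.  -0.2]
```

```bash
python3 -m crank '[{"delta_rot":[0,0,0],"xyz":[-0.002,0,0.001],"fingers":1},{"delta_rot":[0,0,0],"xyz":[-0.002,0,0.002],"fingers":1},{"delta_rot":[0,0,0],"xyz":[-0.002,0,0.002],"fingers":1},{"delta_rot":[0,0,0],"xyz":[-0.002,0,0.002],"fingers":-0.1},{"delta_rot":[0,0,0],"xyz":[-0.002,0,0.002],"fingers":-0.4},{"delta_rot":[0,0,0],"xyz":[-0.002,0,0.002],"fingers":-0.5},{"delta_rot":[0,0,0],"xyz":[-0.002,0,0.002],"fingers":-0.5},{"delta_rot":[0,0,0],"xyz":[-0.002,0,-0.015],"fingers":-0.5},{"delta_rot":[0,0,0],"xyz":[-0.002,0,-0.05],"fingers":-0.5},{"delta_rot":[0,0,0],"xyz":[-0.002,0,-0.1],"fingers":-0.5}]'; python3 plan.py .58 -.08 .127 -48 .5772 -.3092 .11 -65.5
```

```text
t: 16.6
eef_pos: [0.4877, 0.296, 0.1279]
tool_rot: [0.0, 0.767, 0.641, -0.003]
contact_force: [0.5, 0.9, 0.6]
gripper_width: 0.75
grasp_force: 0.0
now [0.4877 0.296  0.1279] t 16.6 theta -10.2 tilt [-0.004 -0.003 -1.   ] w 0.750 f 0.0 F [0.5 0.9 0.6] q1,q7 [-0.99 -0.6 ]
xyz [-0.3537  0.1575  0.0018] rot [-0.1  0.3 37.8]
xyz [-0.1554  0.1685  0.017 ] rot [ 0.   0.  17.5]
```

```bash
python3 -m crank '[{"delta_rot":[0,0,38],"xyz":[-0.354,0.157,0],"fingers":-0.2},{"delta_rot":[0,0,38],"xyz":[-0.354,0.157,0],"fingers":-0.2},{"delta_rot":[0,0,38],"xyz":[-0.354,0.157,0],"fingers":-0.2},{"delta_rot":[0,0,38],"xyz":[-0.354,0.157,0],"fingers":-0.2},{"delta_rot":[0,0,38],"xyz":[-0.354,0.157,0],"fingers":-0.2},{"delta_rot":[0,0,38],"xyz":[-0.354,0.157,0],"fingers":-0.2},{"delta_rot":[0,0,38],"xyz":[-0.354,0.157,0],"fingers":-0.2},{"delta_rot":[0,0,38],"xyz":[-0.354,0.157,0],"fingers":-0.2},{"delta_rot":[0,0,38],"xyz":[-0.354,0.157,0],"fingers":-0.2}]' ; python3 -m crank '[{"delta_rot":[0,0,17.5],"xyz":[-0.15,0.165,0.017],"fingers":-0.2},{"delta_rot":[0,0,17.5],"xyz":[-0.15,0.165,0.017],"fingers":-0.2},{"delta_rot":[0,0,17.5],"xyz":[-0.15,0.165,0.017],"fingers":-0.2},{"delta_rot":[0,0,17.5],"xyz":[-0.15,0.165,0.017],"fingers":-0.2},{"delta_rot":[0,0,17.5],"xyz":[-0.15,0.165,0.017],"fingers":-0.2},{"delta_rot":[0,0,17.5],"xyz":[-0.15,0.165,0.017],"fingers":-0.2},{"delta_rot":[0,0,17.5],"xyz":[-0.15,0.165,0.017],"fingers":-0.2}]' ; python3 plan.py .5772 -.3092 .006 -65.5
python3 - <<'E'
from h import *
c=viewer.read_camera("scene")
for k,z in (("pistachio_round",.02),("round_dish",0),("plain_square",0),("plain_diamond",0),("pistachio_diamond",0)):
    for d in cut_out("scene",k)[:2]: print(k,d["score"],fit(c,d["pixels"],k,z))
E
```

```text
t: 17.5
eef_pos: [0.5814, -0.0868, 0.1296]
tool_rot: [0.002, 0.936, 0.352, 0.0]
contact_force: [-0.1, -0.5, 0.2]
gripper_width: 0.597
grasp_force: 0.0
t: 18.2
eef_pos: [0.5791, -0.3016, 0.1114]
tool_rot: [-0.001, 0.978, 0.21, -0.0]
contact_force: [0.5, -0.2, -0.8]
gripper_width: 0.6
grasp_force: 0.0
now [ 0.5791 -0.3016  0.1114] t 18.2 theta -65.7 tilt [-0.001  0.001 -1.   ] w 0.600 f 0.0 F [ 0.5 -0.2 -0.8] q1,q7 [-0.07 -0.35]
xyz [-0.0049  0.0063  0.1054] rot [-0.1  0.  -0.2]
pistachio_round 0.83 (array([0.49038121, 0.29537053, 0.09081306]), np.float64(0.9527075442726993))
round_dish 0.61 (array([0.49039461, 0.29585553, 0.06340252]), np.float64(0.5566796253755081))
plain_square 0.58 (array([ 0.47838548, -0.20894931,  0.04161187]), np.float64(0.9425958572058175))
plain_square 0.2 (array([ 0.58381132, -0.213643  ,  1.00976856]), np.float64(0.7916485049254642))
plain_diamond 0.72 (array([ 0.48005774, -0.10565975,  3.43019617]), np.float64(0.9505494505494505))
pistachio_diamond 0.9 (array([ 0.32287792, -0.21050802,  0.69877704]), np.float64(0.8686334539382132))
pistachio_diamond 0.85 (array([ 0.47369241, -0.50309517,  1.03546565]), np.float64(0.940589765828274))
```

The round is centred on its dish and the plain pieces haven't moved. I'll descend on the finger.

```bash
python3 -m crank '[{"delta_rot":[0,0,0],"xyz":[-0.004,0.0055,0.02],"fingers":-0.2},{"delta_rot":[0,0,0],"xyz":[-0.004,0.0055,0.05],"fingers":-0.2},{"delta_rot":[0,0,0],"xyz":[-0.004,0.0055,0.07],"fingers":-0.2},{"delta_rot":[0,0,0],"xyz":[-0.004,0.0055,0.088],"fingers":-0.2},{"delta_rot":[0,0,0],"xyz":[-0.004,0.0055,0.098],"fingers":-0.2},{"delta_rot":[0,0,0],"xyz":[-0.004,0.0055,0.103],"fingers":-0.2},{"delta_rot":[0,0,0],"xyz":[-0.004,0.0055,0.103],"fingers":-0.2},{"delta_rot":[0,0,0],"xyz":[-0.004,0.0055,0.103],"fingers":-0.2}]'; python3 plan.py .5772 -.3092 .007 -65.5
```

```text
t: 19.3
eef_pos: [0.5783, -0.3093, 0.0096]
tool_rot: [0.0, 0.978, 0.21, 0.001]
contact_force: [0.5, -0.2, 0.2]
gripper_width: 0.6
grasp_force: 0.0
now [ 0.5783 -0.3093  0.0096] t 19.3 theta -65.7 tilt [ 0.001 -0.001 -1.   ] w 0.600 f 0.0 F [ 0.5 -0.2  0.2] q1,q7 [ 0.01 -0.27]
xyz [-0.0009 -0.0006  0.0026] rot [ 0.1 -0.  -0.2]
```

```bash
python3 -m crank '[{"delta_rot":[0,0,0],"xyz":[-0.001,-0.0005,0.0015],"fingers":-0.2},{"delta_rot":[0,0,0],"xyz":[-0.001,-0.0005,0.0015],"fingers":0.1},{"delta_rot":[0,0,0],"xyz":[-0.001,-0.0005,0.0015],"fingers":1},{"delta_rot":[0,0,0],"xyz":[-0.001,-0.0005,0.0015],"fingers":1},{"delta_rot":[0,0,0],"xyz":[-0.001,-0.0005,0.0015],"fingers":1},{"delta_rot":[0,0,0],"xyz":[-0.001,-0.0005,0.0015],"fingers":1},{"delta_rot":[0,0,0],"xyz":[-0.001,-0.0005,0.0015],"fingers":1},{"delta_rot":[0,0,0],"xyz":[-0.001,-0.0005,0.0015],"fingers":1}]' 40; python3 -m crank '[{"delta_rot":[0,0,0],"xyz":[0,0,-0.01],"fingers":1},{"delta_rot":[0,0,0],"xyz":[0,0,-0.025],"fingers":1},{"delta_rot":[0,0,0],"xyz":[0,0,-0.05],"fingers":1},{"delta_rot":[0,0,0],"xyz":[0,0,-0.08],"fingers":1},{"delta_rot":[0,0,0],"xyz":[0,0,-0.105],"fingers":1},{"delta_rot":[0,0,0],"xyz":[0,0,-0.12],"fingers":1},{"delta_rot":[0,0,0],"xyz":[0,0,-0.12],"fingers":1}]'; python3 plan.py .57 -.06 .128 -85 .4863 .1452 .128 -96
```

```text
t: 20.1
eef_pos: [0.577, -0.3091, 0.0078]
tool_rot: [0.0, 0.978, 0.21, 0.0]
contact_force: [-0.7, 1.0, 4.8]
gripper_width: 0.321
grasp_force: 41.1
t: 20.8
eef_pos: [0.5778, -0.3097, 0.13]
tool_rot: [0.001, 0.978, 0.21, 0.002]
contact_force: [-0.2, 0.1, -1.0]
gripper_width: 0.321
grasp_force: 40.5
now [ 0.5778 -0.3097  0.13  ] t 20.8 theta -65.7 tilt [ 0.004 -0.002 -1.   ] w 0.321 f 40.5 F [-0.2  0.1 -1. ] q1,q7 [-0.07 -0.34]
xyz [ 0.0955 -0.2309  0.0016] rot [ 0.1 -0.2 19.3]
xyz [-0.0655 -0.2117  0.    ] rot [ 0.  0. 11.]
```

```bash
python3 -m crank '[{"delta_rot":[0,0,5],"xyz":[0.01,-0.025,0],"fingers":1},{"delta_rot":[0,0,10],"xyz":[0.025,-0.06,0],"fingers":1},{"delta_rot":[0,0,15],"xyz":[0.04,-0.1,0],"fingers":1},{"delta_rot":[0,0,19],"xyz":[0.06,-0.145,0],"fingers":1},{"delta_rot":[0,0,19],"xyz":[0.077,-0.185,0],"fingers":1},{"delta_rot":[0,0,19],"xyz":[0.095,-0.231,0],"fingers":1},{"delta_rot":[0,0,19],"xyz":[0.095,-0.231,0],"fingers":1}]'; python3 -m crank '[{"delta_rot":[0,0,4],"xyz":[-0.012,-0.04,0],"fingers":1},{"delta_rot":[0,0,8],"xyz":[-0.025,-0.08,0],"fingers":1},{"delta_rot":[0,0,11],"xyz":[-0.037,-0.12,0],"fingers":1},{"delta_rot":[0,0,11],"xyz":[-0.05,-0.16,0],"fingers":1},{"delta_rot":[0,0,11],"xyz":[-0.06,-0.195,0],"fingers":1},{"delta_rot":[0,0,11],"xyz":[-0.065,-0.211,0],"fingers":1},{"delta_rot":[0,0,11],"xyz":[-0.065,-0.211,0.02],"fingers":1},{"delta_rot":[0,0,11],"xyz":[-0.065,-0.211,0.045],"fingers":1},{"delta_rot":[0,0,11],"xyz":[-0.065,-0.211,0.06],"fingers":1},{"delta_rot":[0,0,11],"xyz":[-0.065,-0.211,0.065],"fingers":1}]'; python3 plan.py .4863 .1452 .0278 -96
```

```text
t: 21.5
eef_pos: [0.5676, -0.0496, 0.125]
tool_rot: [-0.002, 0.999, 0.052, -0.002]
contact_force: [0.5, 0.2, -0.8]
gripper_width: 0.321
grasp_force: 40.4
t: 22.5
eef_pos: [0.4824, 0.1442, 0.0602]
tool_rot: [0.001, 0.999, -0.05, -0.002]
contact_force: [0.1, 0.1, -0.0]
gripper_width: 0.323
grasp_force: 40.4
now [0.4824 0.1442 0.0602] t 22.5 theta -95.7 tilt [-0.004 -0.002 -1.   ] w 0.323 f 40.4 F [ 0.1  0.1 -0. ] q1,q7 [-1.02 -1.45]
xyz [ 0.0039 -0.0015  0.0324] rot [0.1 0.2 0.3]
```

```bash
python3 -m crank '[{"delta_rot":[0.1,0.1,0.3],"xyz":[0.003,-0.001,0.01],"fingers":1},{"delta_rot":[0.1,0.1,0.3],"xyz":[0.003,-0.001,0.02],"fingers":1},{"delta_rot":[0.1,0.1,0.3],"xyz":[0.003,-0.001,0.026],"fingers":1},{"delta_rot":[0.1,0.1,0.3],"xyz":[0.003,-0.001,0.03],"fingers":1},{"delta_rot":[0.1,0.1,0.3],"xyz":[0.003,-0.001,0.03],"fingers":1},{"delta_rot":[0.1,0.1,0.3],"xyz":[0.003,-0.001,0.03],"fingers":1}]'; python3 plan.py .4863 .1452 .0278 -96
```

```text
t: 23.1
eef_pos: [0.4874, 0.1456, 0.0325]
tool_rot: [-0.001, 0.999, -0.053, 0.001]
contact_force: [0.4, -0.2, -0.5]
gripper_width: 0.326
grasp_force: 40.4
now [0.4874 0.1456 0.0325] t 23.1 theta -96.0 tilt [ 0.002  0.002 -1.   ] w 0.326 f 40.4 F [ 0.4 -0.2 -0.5] q1,q7 [-0.98 -1.41]
xyz [-0.001   0.0005  0.0047] rot [-0.1 -0.1 -0. ]
```

```bash
python3 -m crank '[{"delta_rot":[0,0,0],"xyz":[-0.001,0.0005,0.003],"fingers":1},{"delta_rot":[0,0,0],"xyz":[-0.001,0.0005,0.0045],"fingers":1},{"delta_rot":[0,0,0],"xyz":[-0.001,0.0005,0.0045],"fingers":1},{"delta_rot":[0,0,0],"xyz":[-0.001,0.0005,0.0045],"fingers":1}]'; python3 plan.py; python3 -m crank '[{"delta_rot":[0,0,0],"xyz":[0,0,0],"fingers":0.3},{"delta_rot":[0,0,0],"xyz":[0,0,0],"fingers":0.1},{"delta_rot":[0,0,0],"xyz":[0,0,0],"fingers":-0.1},{"delta_rot":[0,0,0],"xyz":[0,0,0],"fingers":-0.3},{"delta_rot":[0,0,0],"xyz":[0,0,0],"fingers":-0.3},{"delta_rot":[0,0,0],"xyz":[0,0,-0.015],"fingers":-0.4},{"delta_rot":[0,0,0],"xyz":[0,0,-0.05],"fingers":-0.4},{"delta_rot":[0,0,0],"xyz":[0,0,-0.1],"fingers":-0.4},{"delta_rot":[0,0,0],"xyz":[0,0,-0.1],"fingers":-0.4}]'; python3 plan.py .5814 -.2133 .11 -105.8 .5814 -.2133 .11 -41.8
```

```text
t: 23.5
eef_pos: [0.4861, 0.1452, 0.0278]
tool_rot: [-0.001, 0.999, -0.053, 0.001]
contact_force: [0.8, 0.2, -0.1]
gripper_width: 0.318
grasp_force: 40.5
now [0.4861 0.1452 0.0278] t 23.5 theta -96.0 tilt [ 0.002  0.002 -1.   ] w 0.318 f 40.5 F [ 0.8  0.2 -0.1] q1,q7 [-0.97 -1.4 ]
t: 24.4
eef_pos: [0.4894, 0.1455, 0.1324]
tool_rot: [-0.003, 0.999, -0.053, 0.005]
contact_force: [0.1, -0.2, 0.3]
gripper_width: 0.699
grasp_force: 0.0
now [0.4894 0.1455 0.1324] t 24.4 theta -96.1 tilt [ 0.009  0.005 -1.   ] w 0.699 f 0.0 F [ 0.1 -0.2  0.3] q1,q7 [-1.13 -1.55]
xyz [0.1292 0.3472 0.0214] rot [-0.4 -0.5  9.7]
xyz [0. 0. 0.] rot [  0.   0. -64.]
```

```bash
python3 -m crank '[{"delta_rot":[0,0,-54],"xyz":[0.129,0.347,0.02],"fingers":-0.4},{"delta_rot":[0,0,-54],"xyz":[0.129,0.347,0.02],"fingers":-0.4},{"delta_rot":[0,0,-54],"xyz":[0.129,0.347,0.02],"fingers":-0.4},{"delta_rot":[0,0,-54],"xyz":[0.129,0.347,0.02],"fingers":-0.4},{"delta_rot":[0,0,-54],"xyz":[0.129,0.347,0.02],"fingers":-0.4},{"delta_rot":[0,0,-54],"xyz":[0.129,0.347,0.02],"fingers":-0.4},{"delta_rot":[0,0,-54],"xyz":[0.129,0.347,0.02],"fingers":-0.4},{"delta_rot":[0,0,-54],"xyz":[0.129,0.347,0.02],"fingers":-0.4},{"delta_rot":[0,0,-54],"xyz":[0.129,0.347,0.02],"fingers":-0.4},{"delta_rot":[0,0,-54],"xyz":[0.129,0.347,0.02],"fingers":-0.4}]'; python3 plan.py .5814 -.2133 .006 -41.8
python3 - <<'E'
from h import *
c=viewer.read_camera("scene")
cv2.imwrite("pics/s3.png",c["img"][:,:,::-1])
for k,z in (("pistachio_finger",.02),):
    for d in cut_out("scene",k)[:3]: print(k,d["score"],fit(c,d["pixels"],k,z))
E
```

```text
t: 25.4
eef_pos: [0.5773, -0.2134, 0.1067]
tool_rot: [-0.001, 0.914, 0.406, 0.001]
contact_force: [-0.7, -0.0, -0.6]
gripper_width: 0.701
grasp_force: 0.0
now [ 0.5773 -0.2134  0.1067] t 25.4 theta -42.1 tilt [ 0.001  0.002 -1.   ] w 0.701 f 0.0 F [-0.7 -0.  -0.6] q1,q7 [-0.17 -0.11]
xyz [0.0025 0.0031 0.1007] rot [-0.1 -0.1 -0.3]
pistachio_finger 0.91 (array([0.48690428, 0.14353354, 3.05453398]), np.float64(0.9404338549075392))
pistachio_finger 0.87 (array([ 0.38464329, -0.48173311,  0.66119737]), np.float64(0.9332967635765222))
```

View pics/s3.png

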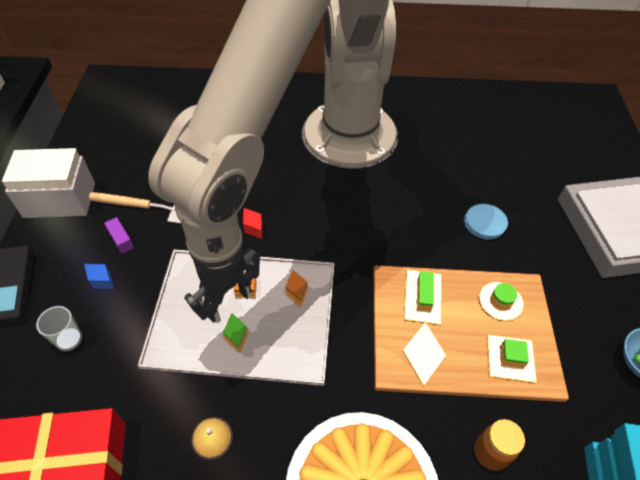

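Square (515,352), round (505,294) and finger (427,290) are all centred on their dishes. The gripper is above the diamond (235,330), which is undisturbed.

```bash
python3 -m crank '[{"delta_rot":[0,0,-0.2],"xyz":[0.0015,0.002,0.02],"fingers":-0.4},{"delta_rot":[0,0,-0.2],"xyz":[0.0015,0.002,0.05],"fingers":-0.4},{"delta_rot":[0,0,-0.2],"xyz":[0.0015,0.002,0.07],"fingers":-0.4},{"delta_rot":[0,0,-0.2],"xyz":[0.0015,0.002,0.085],"fingers":-0.4},{"delta_rot":[0,0,-0.2],"xyz":[0.0015,0.002,0.093],"fingers":-0.4},{"delta_rot":[0,0,-0.2],"xyz":[0.0015,0.002,0.097],"fingers":-0.4},{"delta_rot":[0,0,-0.2],"xyz":[0.0015,0.002,0.097],"fingers":-0.4},{"delta_rot":[0,0,-0.2],"xyz":[0.0015,0.002,0.097],"fingers":-0.4}]'; python3 plan.py .5814 -.2133 .0065 -41.8
```

```text
t: 26.3
eef_pos: [0.5811, -0.2139, 0.0112]
tool_rot: [0.0, 0.913, 0.408, 0.002]
contact_force: [-0.6, 0.3, -0.4]
gripper_width: 0.704
grasp_force: 0.0
now [ 0.5811 -0.2139  0.0112] t 26.3 theta -41.8 tilt [ 0.003  0.001 -1.   ] w 0.704 f 0.0 F [-0.6  0.3 -0.4] q1,q7 [-0.1  -0.04]
xyz [ 0.0006 -0.0002  0.0047] rot [ 0.1 -0.2 -0. ]
```

```bash
python3 -m crank '[{"delta_rot":[0,0,0],"xyz":[0.0005,0,0.004],"fingers":-0.4},{"delta_rot":[0,0,0],"xyz":[0.0005,0,0.004],"fingers":-0.1},{"delta_rot":[0,0,0],"xyz":[0.0005,0,0.004],"fingers":1},{"delta_rot":[0,0,0],"xyz":[0.0005,0,0.004],"fingers":1},{"delta_rot":[0,0,0],"xyz":[0.0005,0,0.004],"fingers":1},{"delta_rot":[0,0,0],"xyz":[0.0005,0,0.004],"fingers":1},{"delta_rot":[0,0,0],"xyz":[0.0005,0,0.004],"fingers":1},{"delta_rot":[0,0,0],"xyz":[0.0005,0,0.004],"fingers":1}]' 40; python3 -m crank '[{"delta_rot":[0,0,0],"xyz":[0,0,-0.01],"fingers":1},{"delta_rot":[0,0,0],"xyz":[0,0,-0.025],"fingers":1},{"delta_rot":[0,0,0],"xyz":[0,0,-0.05],"fingers":1},{"delta_rot":[0,0,0],"xyz":[0,0,-0.08],"fingers":1},{"delta_rot":[0,0,0],"xyz":[0,0,-0.105],"fingers":1},{"delta_rot":[0,0,0],"xyz":[0,0,-0.12],"fingers":1},{"delta_rot":[0,0,0],"xyz":[0,0,-0.12],"fingers":1}]'; python3 plan.py .6062 .1375 .128 -64
```

```text
t: 27.1
eef_pos: [0.5811, -0.2134, 0.0067]
tool_rot: [-0.0, 0.913, 0.408, 0.001]
contact_force: [-0.8, 0.7, 5.1]
gripper_width: 0.44
grasp_force: 41.1
t: 27.8
eef_pos: [0.582, -0.214, 0.129]
tool_rot: [0.001, 0.913, 0.408, 0.003]
contact_force: [0.6, -1.3, -0.8]
gripper_width: 0.439
grasp_force: 40.7
now [ 0.582 -0.214  0.129] t 27.8 theta -41.8 tilt [ 0.006  0.001 -1.   ] w 0.439 f 40.7 F [ 0.6 -1.3 -0.8] q1,q7 [-0.18 -0.12]
xyz [ 0.278  -0.2164  0.0014] rot [ 0.2 -0.3 22.2]
```

Width 37.4 mm means the grip is flat on the parallel sides.

```bash
python3 -m crank '[{"delta_rot":[0,0,5],"xyz":[0.02,-0.015,0],"fingers":1},{"delta_rot":[0,0,10],"xyz":[0.05,-0.04,0],"fingers":1},{"delta_rot":[0,0,15],"xyz":[0.085,-0.067,0],"fingers":1},{"delta_rot":[0,0,20],"xyz":[0.122,-0.096,0],"fingers":1},{"delta_rot":[0,0,22],"xyz":[0.16,-0.125,0],"fingers":1},{"delta_rot":[0,0,22],"xyz":[0.198,-0.155,0],"fingers":1},{"delta_rot":[0,0,22],"xyz":[0.235,-0.183,0],"fingers":1},{"delta_rot":[0,0,22],"xyz":[0.262,-0.204,0],"fingers":1},{"delta_rot":[0,0,22],"xyz":[0.278,-0.216,0],"fingers":1},{"delta_rot":[0,0,22],"xyz":[0.278,-0.216,0],"fingers":1}]'; python3 plan.py .6062 .1375 .0267 -64
```

```text
t: 28.8
eef_pos: [0.6041, 0.1425, 0.1252]
tool_rot: [-0.001, 0.973, 0.23, 0.0]
contact_force: [0.5, 1.0, -0.7]
gripper_width: 0.44
grasp_force: 40.7
now [0.6041 0.1425 0.1252] t 28.8 theta -63.4 tilt [-0.     0.002 -1.   ] w 0.440 f 40.7 F [ 0.5  1.  -0.7] q1,q7 [-0.83 -1.01]
xyz [-0.0004  0.0057  0.0985] rot [-0.1 -0.   0.6]
```

```bash
python3 -m crank '[{"delta_rot":[0,0,0.5],"xyz":[0,0.003,0.02],"fingers":1},{"delta_rot":[0,0,0.5],"xyz":[0,0.003,0.05],"fingers":1},{"delta_rot":[0,0,0.5],"xyz":[0,0.003,0.07],"fingers":1},{"delta_rot":[0,0,0.5],"xyz":[0,0.003,0.083],"fingers":1},{"delta_rot":[0,0,0.5],"xyz":[0,0.003,0.09],"fingers":1},{"delta_rot":[0,0,0.5],"xyz":[0,0.003,0.092],"fingers":1},{"delta_rot":[0,0,0.5],"xyz":[0,0.003,0.092],"fingers":1},{"delta_rot":[0,0,0.5],"xyz":[0,0.003,0.092],"fingers":1}]'; python3 plan.py .6062 .1375 .0267 -64
```

```text
t: 29.6
eef_pos: [0.6073, 0.1352, 0.0359]
tool_rot: [-0.001, 0.975, 0.222, 0.002]
contact_force: [0.9, 0.8, -0.7]
gripper_width: 0.443
grasp_force: 40.7
now [0.6073 0.1352 0.0359] t 29.6 theta -64.3 tilt [ 0.003  0.002 -1.   ] w 0.443 f 40.7 F [ 0.9  0.8 -0.7] q1,q7 [-0.75 -0.94]
xyz [ 0.     -0.0026  0.0092] rot [-0.  -0.2 -0.3]
```

```bash
python3 -m crank '[{"delta_rot":[0,-0.1,0],"xyz":[0,-0.0025,0.004],"fingers":1},{"delta_rot":[0,-0.1,0],"xyz":[0,-0.0025,0.007],"fingers":1},{"delta_rot":[0,-0.1,0],"xyz":[0,-0.0025,0.0085],"fingers":1},{"delta_rot":[0,-0.1,0],"xyz":[0,-0.0025,0.0085],"fingers":1},{"delta_rot":[0,-0.1,0],"xyz":[0,-0.0025,0.0085],"fingers":1}]'; python3 plan.py .6062 .1375 .0267 -64
```

```text
t: 30.1
eef_pos: [0.6055, 0.1378, 0.0267]
tool_rot: [-0.001, 0.975, 0.222, 0.0]
contact_force: [-2.0, 0.7, 3.6]
gripper_width: 0.437
grasp_force: 41.0
now [0.6055 0.1378 0.0267] t 30.1 theta -64.3 tilt [ 0.     0.001 -1.   ] w 0.437 f 41.0 F [-2.   0.7  3.6] q1,q7 [-0.75 -0.94]
xyz [0.0005 0.0006 0.    ] rot [-0.1 -0.  -0.3]
```

Contact. I'll release, rise and move off to the side for a look.

```bash
python3 -m crank '[{"delta_rot":[0,0,0],"xyz":[0,0,0],"fingers":0},{"delta_rot":[0,0,0],"xyz":[0,0,0],"fingers":-0.2},{"delta_rot":[0,0,0],"xyz":[0,0,0],"fingers":-0.4},{"delta_rot":[0,0,0],"xyz":[0,0,0],"fingers":-0.4},{"delta_rot":[0,0,0],"xyz":[0,0,-0.015],"fingers":-0.4},{"delta_rot":[0,0,0],"xyz":[0,0,-0.05],"fingers":-0.4},{"delta_rot":[0,0,0],"xyz":[0,0,-0.1],"fingers":-0.4},{"delta_rot":[0,0,0],"xyz":[0,0,-0.13],"fingers":-0.4}]'; python3 -m crank '[{"delta_rot":[0,0,0],"xyz":[-0.09,0.18,-0.05],"fingers":-0.4},{"delta_rot":[0,0,0],"xyz":[-0.09,0.18,-0.05],"fingers":-0.4},{"delta_rot":[0,0,0],"xyz":[-0.09,0.18,-0.05],"fingers":-0.4},{"delta_rot":[0,0,0],"xyz":[-0.09,0.18,-0.05],"fingers":-0.4},{"delta_rot":[0,0,0],"xyz":[-0.09,0.18,-0.05],"fingers":-0.4},{"delta_rot":[0,0,0],"xyz":[-0.09,0.18,-0.05],"fingers":-0.4},{"delta_rot":[0,0,0],"xyz":[-0.09,0.18,-0.05],"fingers":-0.4},{"delta_rot":[0,0,0],"xyz":[-0.09,0.18,-0.05],"fingers":-0.4}]'; python3 - <<'E'
from h import *
c=viewer.read_camera("scene")
cv2.imwrite("pics/s4.png",c["img"][:,:,::-1])
for k in ("pistachio_square","pistachio_round","pistachio_finger","pistachio_diamond"):
    for d in cut_out("scene",k):
        if d["pixel"][0]>370: v,i=fit(c,d["pixels"],k,.02); print(k,v[:2].round(4),np.degrees(v[2]).round(1),i.round(2))
for k in ("plain_square","plain_diamond"):
    d=cut_out("scene",k)[0]; print(k,fit(c,d["pixels"],k))
E
```

```text
t: 30.9
eef_pos: [0.6069, 0.1368, 0.1608]
tool_rot: [-0.0, 0.975, 0.222, 0.002]
contact_force: [-0.2, 0.1, -0.3]
gripper_width: 0.703
grasp_force: 0.0
t: 31.7
eef_pos: [0.6024, -0.0614, 0.2059]
tool_rot: [-0.001, 0.975, 0.224, -0.0]
contact_force: [-0.2, 0.1, -0.8]
gripper_width: 0.702
grasp_force: 0.0
pistachio_square [0.6089 0.2943] 84.6 0.95
pistachio_round [0.4909 0.2955] 2.0 0.89
pistachio_finger [0.4868 0.1438] 174.4 0.93
pistachio_diamond [0.6068 0.1367] 175.1 0.93
plain_square (array([ 0.47852035, -0.20891706,  0.03907264]), np.float64(0.9493072355399165))
plain_diamond (array([ 0.48845864, -0.05739621,  1.68007897]), np.float64(0.06765327695560253))
```

View pics/s4.png

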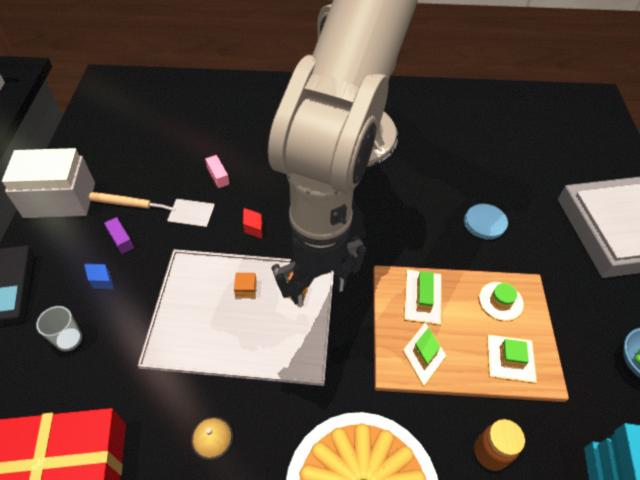

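All four pieces sit centred and aligned on their dishes: diamond (427,346), finger (427,290), round (505,294) and square (515,352). The plain square has not moved. The plain diamond is merely hidden by the gripper at z=0.2.

```bash
python3 -c "from station import job; print(job.hand_in())"
```

```text
the job is handed in; nothing more can be done
None
```

The job is handed in: in the last picture all four pistachio pastries sit within about 1 mm of the centres of their own dishes, with the finger and diamond lengthwise, and the plain pieces were left alone (the gripper hid the plain diamond in that last view).

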